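# Latch the biscuit-press barrel into its filling stand

## Task

Stand the flanged barrel of the biscuit press on the open front of its filling stand, then slide it sideways into the slotted steel plate, flange under the plate, and press it gently on against the sprung pad until the red tongue springs up behind the flange; then let go. The pad sits at a different depth each time, so stop by feel and never ram it far in; leave the tin, salt shaker and mug alone.

Things in the scene. Friction and masses are not known exactly. Their poses are not given: they have to be found in the camera images.
- barrel_mid (a point): Centre, 45 mm over the underside (z = its axis), of the loose biscuit-press barrel: upright aluminium tube 44 mm in diameter, 90 mm tall, blue rim on top (its bore is solid for contact), at the bottom a blue round flange 72 mm in diameter, 6 mm thick. 0.18 to 0.29 kg. It stands on its flange on the worktop. Grasp the tube from above across its diameter, 50 to 65 mm over its underside.
- dock: Filling stand, fixed: grey slab 110 mm wide, top at z = 10 mm, x from -165 to +75 mm; origin at its underside, mid-width; the barrel is slid in along its +x, z up. Front x = -165 to -60 mm is open (set the barrel down at x = -120, y = 0). From -60 to +75 mm a 6 mm steel plate covers it, its front edge turned up as a lead-in, underside 9 mm over the slab (flange: 6 mm), top at z = 25 mm (edge: 29 mm).
- slot_mouth (a point): Mouth of the plate's slot, mid-width, on the slab's top: x = -60, y = 0, z = 10 mm of the stand, axes as the stand's. The slot is 48 mm wide (tube: 44 mm), flared over its first 20 mm, and closed 111 mm beyond this point. Under the plate the channel for the flange is 84 mm wide.
- slot_home (a point): Point on the slab's top at x = 0, y = 0, z = 10 mm of the stand, axes as the stand's. Tongue and pad sit on a carriage under the plate that has been set anew, up to 20 mm either way along x; this setting is not reported. The latched barrel's axis stands at this point, shifted along x by that setting.
- tongue (a joint): Red tongue, 14 mm wide, standing 6 mm out of the slab in mid-channel: m it is pressed down, 0 = up, 0.006 = flush. Sloped towards the front: the flange sliding in presses it down (spring 1 to 2 N: a slight bump and drag). Its steep rear face is 36 mm before the latched barrel's axis; it springs up once the flange has passed.
- pad (a joint): Sprung rubber pad at the channel's end, met by the flange's front edge and pushed along the stand's +x: m it is pushed in, 0 = free. Preload 2 N, then 2 N per mm. The tongue springs up when the pad is about 3 mm in (8 N, plus 1 or 2 N of drag); over 7 mm (16 N) is too hard. Let go unlatched, the pad pushes the barrel back.
- tin_b: Bystander: low round food tin with a green label, diameter 75 mm, 58 mm tall, origin at the centre of its underside. Leave alone.
- salt_shaker: Bystander: salt shaker with a grey top, diameter 44 mm, 90 mm tall, origin at the centre of its underside. Leave alone.
- mug: Bystander: plain white mug, 86 x 119 mm with its handle, 101 mm tall, origin near the centre of its underside. Leave alone.

How it is judged:
On the way, in this order (a step that is already met when the one before it is completed fails the run):
1. the barrel stands upright on the open front of the stand, before the plate (x of barrel_mid in the frame of dock between -0.16 and -0.09 m and y of barrel_mid in the frame of dock between -0.02 and 0.02 m and z of barrel_mid in the frame of dock below 0.065 m and angle between barrel_mid's own z axis and vertical below 0.15 rad), for 0.1 s.
2. the flange slides in under the plate, pressing the tongue down (value of joint tongue above 0.002 m and x of barrel_mid in the frame of dock above -0.07 m and z of barrel_mid in the frame of dock below 0.06 m), for 0.1 s.
At the end, for the whole second after the job is handed in: The barrel stands upright (0.08 rad) and released in the slot, flange under the plate, axis within 6 mm of the slot's middle line and 28 mm of the stand's x = 0; the tongue is up behind the flange (less than 3 mm down), the pad still pushed in over 1 mm, all at rest (x of barrel_mid in the frame of dock between -0.028 and 0.028 m and y of barrel_mid in the frame of dock between -0.006 and 0.006 m and z of barrel_mid in the frame of dock below 0.06 m and angle between barrel_mid's own z axis and vertical below 0.08 rad and value of joint tongue below 0.003 m and value of joint pad above 0.001 m and linear speed of barrel below 0.02 m/s); the robot touches nothing.
It fails at once if the pad is pushed in more than 7 mm (value of joint pad above 0.007 m).
It fails at once if the barrel is pressed or knocked against the stand's slab or plate with more than 40 N (contact force between barrel and dock above 40 N).
It fails at once if the tin is moved more than 20 mm (distance of tin_b from where it was at the start of the episode above 0.02 m).
It fails at once if the salt shaker is moved more than 20 mm (distance of salt_shaker from where it was at the start of the episode above 0.02 m).
It fails at once if the mug is moved more than 20 mm (distance of mug from where it was at the start of the episode above 0.02 m).
It also fails if it takes over 64 s, if anything falls off the work surface, if the arm or the gripper's body presses on something with over 40 N, if the wrist force passes 120 N, or if a joint passes its speed limit or range.

## Robot

A 6-joint arm with a two-finger parallel gripper is mounted at the origin on a cart in front of the work surface, level with it; the furniture and walls round the work are solid. World frame = base frame: x ahead of the robot, y to its left, z up, the work surface at z = 0. Lengths are in m, angles in rad, forces in N, time in s.
With the tool pointing down it reaches from about 0.35 to 0.85 m from the base axis. Payload 8.1 kg.
Tool frame: the origin (TCP) lies at the centre of the arm's flange, where the gripper is bolted on; the fingertips stand 186 mm ahead of it and the grasp point (between the pads) lies 167 mm ahead of it; z points along the fingers, y is the line along which they close (so a half turn about z gives the same grasp; the last joint's range is limited). The gripper opens to 93 mm and grips with 3 to 60 N. Pads are 15 mm wide; open, the fingers measure 128 mm over their backs; the gripper's body (75 mm by 188 mm) begins 65 mm behind the grasp point.
Start: joints at [1.162, 0.13, 1.488, -0, 1.523, -0.085], TCP at [0.191, 0.569, 0.405] pointing down, gripper open.
Joint ranges: [-2.96, 2.96], [-0.89, 2.26], [0.02, 2.5], [-1.34, 4.48], [0, 2.73], [-2.66, 2.66]. Speed limits (rad/s): [2.39, 2.39, 2.79, 3.14, 3.14, 3.14].

## Interface

Orientations are given as a rotation vector (axis times angle).
In Python, from plant import read_state, read_camera, camera_params, robot gives the robot as it stands.
- The arm moves only by the tool carry_out, never from a script. Its argument "targets" is a list of rows, each an object of numbers: "hand": the opening in per cent of the stroke, from 0 (shut) to 100 (fully open); "x", "y", "z": the shift along the tool's x, y, z in m; "ax", "ay", "az": the turn, a rotation vector about the tool's x, y, z in rad. In form: [{"hand": .., "x": .., "y": .., "z": .., "ax": .., "ay": .., "az": ..}, ...]. A call has 1 to 8 rows; each row is the pose to reach, as a shift and turn from the pose commanded when the call began, along the tool's axes at that moment; what a row does not reach only later rows make up. A row lasts 1/8 s, in which the tool goes at most 62.5 mm and 10.7 degrees, less where a joint would pass 70% of its speed; a pose out of reach is approached as far as the arm can. A call with a gripper value outside its range is refused whole. The fingers move at their own pace and stop on an object; "newtons" is the grip in N (left out, the last holds). Time passes only in rows, so rows that repeat a pose let the fingers close. It gives the time, the measured TCP pose, the force, the opening and the grip force at its end, in the units of the state.
- read_state(): the state, without advancing time (a new reading comes with each control period).
- read_camera(name): name is "scene" or "top" or "wrist"; returns (picture, depth): 384x512x3 uint8, blue, green, red; 384x512 float32, m along the optical axis (not along the pixel's ray), 0 where there is no reading.
- camera_params(name): a dict with "fx", "fy", "cx", "cy" (pixels), "position" and "rotation" of the camera in the world. Camera axes: x right, y up, looking along -z (the intrinsics and any distortion apply to the point x, -y, -z); pixel columns grow to the right and rows downward; lengths in m; the calibration is good to about 2 mm. A picture is of the moment at which its call begins: read the wrist's pose just before it. camera_params takes no time and is no camera call; for the wrist camera it gives the pose at the moment of the call.
- robot.close_job(): hands the job in; it is judged then, once.
The state is a dict: "t": time; "q": joint angles; "dq": joint speeds; "joint_torque": joint torques, N m; "tool_pos": TCP position; "orientation": TCP orientation; "force": force on the tool from outside, world axes, zero at the start; "wrist_torque": the same for the moment, N m; "opening": finger opening in m; "gripper_force": force on a finger pad.
Only numpy, scipy, OpenCV 4.12 (cv2) and the standard library are available. Lean on these libraries where they do the work, as an engineer would, in place of code of your own. Each camera call takes 0.05 s, during which the arm holds its last target. There are 200 camera calls.

## Working session

There is one attempt and no reset: what is moved stays moved. The work goes in short steps, Python scripts to look and compute and a tool call to move; the robot and the scene stay as the last step left them, time stands still between calls to the robot, and variables do not carry over. Pictures are saved under pics/ and viewed, at most 10 in all, crops included, and the job is handed in when it is done.

Besides the shell and the picture viewer there is one more tool, called as a command line: name --argument value ..., lists and objects as JSON in quotes. carry_out: Moves the arm, as the interface text tells. Its arguments: {"type":"object","properties":{"targets":{"type":"array","items":{"type":"object","properties":{"hand":{"type":"number"},"x":{"type":"number"},"y":{"type":"number"},"z":{"type":"number"},"ax":{"type":"number"},"ay":{"type":"number"},"az":{"type":"number"}}}},"newtons":{"type":"number"}},"required":["targets"]}

```bash
mkdir -p pics
cat > h.py <<'E'
import numpy as np, cv2
from plant import read_state, read_camera, camera_params, robot
def cloud(name):
    P=camera_params(name); im,d=read_camera(name)
    v,u=np.mgrid[0:384,0:512]
    pc=np.stack([(u-P['cx'])/P['fx']*d,-(v-P['cy'])/P['fy']*d,-d],-1)
    W=pc@np.array(P['rotation']).T+np.array(P['position'])
    return im,d,W,P
E
python3 - <<'E'
from h import *
print({k:np.round(v,4).tolist() for k,v in read_state().items()})
ims=[]
for n in ['scene','top']:
    im,d,W,P=cloud(n); np.savez(n,im=im,d=d,W=W); print(n,{k:np.round(v,3).tolist() if not isinstance(v,str) else v for k,v in P.items()},(d==0).mean())
    cv2.imwrite(f'pics/{n}0.png',cv2.resize(im,(768,576)))
E
```

```text
{'t': 0.0, 'q': [1.1616, 0.1312, 1.4893, -0.0, 1.523, -0.0854], 'dq': [-0.001, -0.0004, 0.0007, -0.0003, 0.0003, 0.0001], 'joint_torque': [0.0007, -55.9826, -49.1769, 0.0773, 0.0348, -0.0001], 'tool_pos': [0.1908, 0.5686, 0.4037], 'orientation': [-0.5064, -3.1, 0.0029], 'force': [0.2412, -0.213, 0.2286], 'wrist_torque': [-0.0187, -0.0361, 0.006], 'gripper_force': 0.0, 'opening': 0.0932}Traceback (most recent call last):
  File "<stdin>", line 5, in <module>
  File "h.py", line 7, in cloud
    W=pc@np.array(P['rotation']).T+np.array(P['position'])
      ~~~~~~~~~~~~~~~~~~~~~~~~~~~~^~~~~~~~~~~~~~~~~~~~~~~~
ValueError: operands could not be broadcast together with shapes (384,512) (3,)
```

```bash
sed -i "s/np.array(P\['rotation'\]).T/cv2.Rodrigues(np.array(P['rotation'],float))[0].T/" h.py
python3 - <<'E'
from h import *
for n in ['scene','top']:
    im,d,W,P=cloud(n); np.savez(n,im=im,d=d,W=W); print(n,P,(d==0).mean())
    cv2.imwrite(f'pics/{n}0.png',cv2.resize(im,(768,576)))
E
```

```text
scene {'fx': 403.7808730556037, 'fy': 403.7808730556037, 'cx': 259.88658713019413, 'cy': 197.0185010908727, 'position': array([ 0.24395944, -0.66920136,  0.60183334]), 'rotation': array([ 0.85592644, -0.2069626 , -0.46060475])} 0.0037485758463541665
top {'fx': 485.8563578280544, 'fy': 485.8563578280544, 'cx': 260.671360125525, 'cy': 195.55129940836116, 'position': array([ 0.27494214, -0.09359689,  1.2776919 ]), 'rotation': array([ 0.16620274, -0.17581864, -1.61427624])} 0.0037994384765625
```

View pics/top0.png

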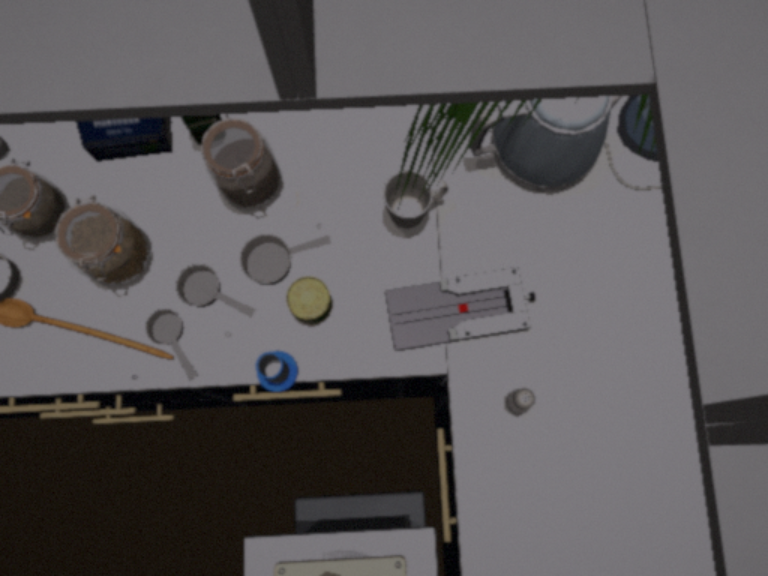

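View pics/scene0.png

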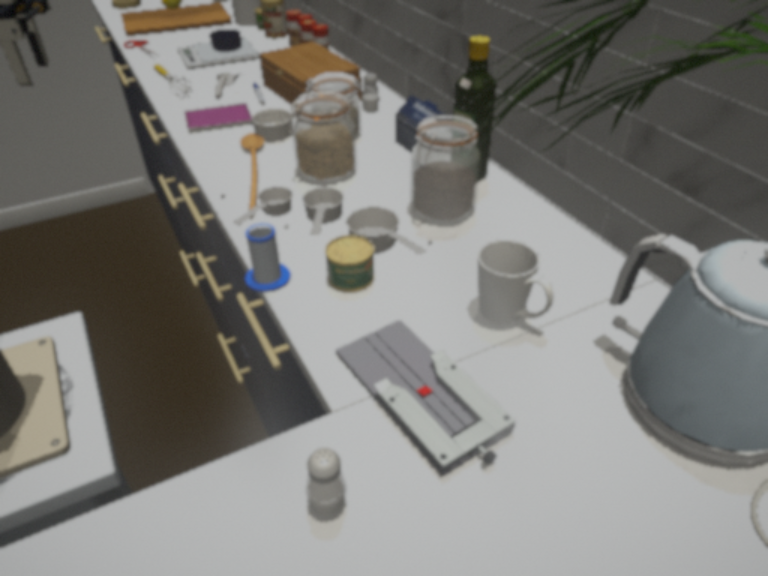

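The top view (enlarged 1.5×) shows the barrel at about (277,371) and the stand from (387,290) to (530,330), with the tongue at (463,308) and the plate to its right. Tin (308,298), mug (410,198) and shaker (520,400). The scene view agrees. The insertion direction is roughly world −y.

Run:
```python
from h import *
for n in ['top','scene']:
    f=np.load(n+'.npz'); im,W=f['im'].astype(int),f['W']
    b,g,r=im[...,0],im[...,1],im[...,2]; z=W[...,2]
    blue=(b>r+50)&(b>g+25)&(W[...,0]<.6)
    k,l,st,c=cv2.connectedComponentsWithStats(blue.astype(np.uint8))
    for i in range(1,k):
        if st[i,4]<40: continue
        p=W[l==i]; 
        for lo,hi in((-.01,.015),(.075,.1)):
            q=p[(p[:,2]>lo)&(p[:,2]<hi)]
            if len(q)>8:
                (cx,cy),rad=cv2.minEnclosingCircle(q[:,:2].astype(np.float32)); print(n,'blue',lo,len(q),np.round([cx,cy,rad],4),'medz',np.round(np.median(q[:,2]),4), 'mid',np.round((q.min(0)+q.max(0))/2,4))
    red=(r>g+60)&(r>b+60)&(z<.03)&(z>0)&(W[...,1]<0)
    q=W[red]; print('red',len(q),np.round(np.median(q,0),4)) if len(q) else 0
    # table
    roi=(W[...,0]>.25)&(W[...,0]<.8)&(W[...,1]<.0)&(W[...,1]>-.5)
    print('table z',np.round(np.percentile(z[roi&(abs(z)<.006)],[10,50,90]),4))
    m=(roi&(z>.0055)&(z<.034)).astype(np.uint8)
    m=cv2.morphologyEx(m,cv2.MORPH_OPEN,np.ones((3,3),np.uint8))
    k,l,st,c=cv2.connectedComponentsWithStats(m)
    i=1+np.argmax(st[1:,4]); print('stand',st[i].tolist())
    q=W[l==i]
    for nm,s in(('all',q),('plate',q[(q[:,2]>.02)]),('slab',q[q[:,2]<.014])):
        R=cv2.minAreaRect(s[:,:2].astype(np.float32)); print(nm,len(s),np.round(R[0],4),np.round(R[1],4),round(R[2],2),'z',np.round(np.median(s[:,2]),4)); 
        print(np.round(cv2.boxPoints(R),4).tolist())
```

```text
top blue -0.01 245 [0.426  0.098  0.0352] medz 0.0065 mid [0.4266 0.0979 0.0066]
top blue 0.075 39 [0.4263 0.0981 0.022 ] medz 0.0908 mid [0.4258 0.0972 0.0897]
red 26 [ 0.5211 -0.2328  0.0141]
table z [-0.0028  0.0005  0.0036]
stand [257, 179, 96, 54, 3670]
all 3670 [ 0.5202 -0.2224] [0.1122 0.2422] 6.41 z 0.013
[[0.45089998841285706, -0.10830000042915344], [0.4778999984264374, -0.3490000069141388], [0.5893999934196472, -0.33640000224113464], [0.5623999834060669, -0.0957999974489212]]
plate 1348 [ 0.5249 -0.2702] [0.1114 0.1423] 6.75 z 0.0256
[[0.4611999988555908, -0.20600000023841858], [0.4778999984264374, -0.3474000096321106], [0.5885999798774719, -0.3343000113964081], [0.5719000101089478, -0.19290000200271606]]
slab 2033 [ 0.5199 -0.2186] [0.1121 0.2346] 6.57 z 0.0104
[[0.45080000162124634, -0.10840000212192535], [0.47760000824928284, -0.34150001406669617], [0.5889999866485596, -0.3287000060081482], [0.5620999932289124, -0.09560000151395798]]
scene blue 0.075 44 [0.4249 0.0954 0.0216] medz 0.0886 mid [0.4256 0.0934 0.085 ]
scene blue -0.01 222 [0.4275 0.0988 0.0398] medz 0.005 mid [0.4254 0.0934 0.0037]
red 40 [ 0.5201 -0.2356  0.0137]
table z [-0.0021 -0.0007  0.0007]
stand [225, 214, 118, 102, 5859]
all 5859 [ 0.5186 -0.2326] [0.1123 0.26  ] 6.6 z 0.011
[[0.4478999972343445, -0.10989999771118164], [0.47780001163482666, -0.36820000410079956], [0.5892999768257141, -0.35530000925064087], [0.5594000220298767, -0.09700000286102295]]
plate 2465 [ 0.5246 -0.281 ] [0.1119 0.1618] 6.33 z 0.0242
[[0.460099995136261, -0.20669999718666077], [0.4778999984264374, -0.3675000071525574], [0.5891000032424927, -0.35519999265670776], [0.5713000297546387, -0.19439999759197235]]
slab 3141 [ 0.5179 -0.2326] [0.1099 0.2601] 6.24 z 0.0092
[[0.44909998774528503, -0.10920000076293945], [0.477400004863739, -0.3677999973297119], [0.5867000222206116, -0.35589998960494995], [0.5583999752998352, -0.09730000048875809]]
```

```bash
cat >> h.py <<'E'
from scipy.spatial.transform import Rotation as Ro
D=np.array([.1120,-.9937]); N=np.array([.9937,.1120]); O=np.array([.5252,-.2671])   # dock x, y axes, origin
def dock(p): q=np.asarray(p)[:2]-O; return np.round([q@D,q@N],4)
def world(x,y): return O+x*D+y*N
def plan(xy,z,head=np.arctan2(.9937,-.112)):
    """tool shift and turn from the measured pose; head = world heading of tool y, tool pointing down"""
    s=read_state(); R=Ro.from_rotvec(s['orientation'])
    T=Ro.from_matrix(np.array([[np.sin(-head)*-1*-1, np.cos(head),0],[np.cos(head),np.sin(head),0],[0,0,-1]]))
    sh=R.inv().apply(np.r_[xy,z]-s['tool_pos']); tu=(R.inv()*T).as_rotvec()
    print('t',round(s['t'],2),'pos',np.round(s['tool_pos'],4),'F',np.round(s['force'],2),'open',round(s['opening'],4),'grip',round(s['gripper_force'],1))
    print('shift',np.round(sh,4),'turn',np.round(tu,4), 'dock of tcp',dock(s['tool_pos']))
E
python3 -c "
from h import *
plan((.426,.0975),.33)"
```

```text
t 0.15 pos [0.1908 0.5687 0.404 ] F [ 0.03 -0.22 -0.19] open 0.0929 grip 0.0
shift [-0.3729 -0.3718  0.0744] turn [-1.30e-03 -4.00e-04 -4.36e-01] dock of tcp [-0.868  -0.2387]
```

carry_out --targets '[{"x": -0.373,"y": -0.372,"z": 0.0744,"az": -0.436,"hand": 100},{"x": -0.373,"y": -0.372,"z": 0.0744,"az": -0.436,"hand": 100},{"x": -0.373,"y": -0.372,"z": 0.0744,"az": -0.436,"hand": 100},{"x": -0.373,"y": -0.372,"z": 0.0744,"az": -0.436,"hand": 100},{"x": -0.373,"y": -0.372,"z": 0.0744,"az": -0.436,"hand": 100},{"x": -0.373,"y": -0.372,"z": 0.0744,"az": -0.436,"hand": 100},{"x": -0.373,"y": -0.372,"z": 0.0744,"az": -0.436,"hand": 100},{"x": -0.373,"y": -0.372,"z": 0.0744,"az": -0.436,"hand": 100}]'

```text
schema error: expected keys hand, x, y, z, ax, ay, az
```

```bash
python3 -c "
from h import *
plan((.426,.0975),.33)"
```

```text
t 0.15 pos [0.1908 0.5687 0.404 ] F [ 0.03 -0.22 -0.19] open 0.0929 grip 0.0
shift [-0.3729 -0.3718  0.0744] turn [-1.30e-03 -4.00e-04 -4.36e-01] dock of tcp [-0.868  -0.2387]
```

carry_out --targets '[{"hand": 100,"x": -0.373,"y": -0.372,"z": 0.0744,"ax": 0,"ay": 0,"az": -0.436},{"hand": 100,"x": -0.373,"y": -0.372,"z": 0.0744,"ax": 0,"ay": 0,"az": -0.436},{"hand": 100,"x": -0.373,"y": -0.372,"z": 0.0744,"ax": 0,"ay": 0,"az": -0.436},{"hand": 100,"x": -0.373,"y": -0.372,"z": 0.0744,"ax": 0,"ay": 0,"az": -0.436},{"hand": 100,"x": -0.373,"y": -0.372,"z": 0.0744,"ax": 0,"ay": 0,"az": -0.436},{"hand": 100,"x": -0.373,"y": -0.372,"z": 0.0744,"ax": 0,"ay": 0,"az": -0.436},{"hand": 100,"x": -0.373,"y": -0.372,"z": 0.0744,"ax": 0,"ay": 0,"az": -0.436},{"hand": 100,"x": -0.373,"y": -0.372,"z": 0.0744,"ax": 0,"ay": 0,"az": -0.436}]'

```text
t: 1.15
tool_pos: [0.4114, 0.1259, 0.3349]
orientation: [-0.176, 3.136, 0.0]
force: [1.1, 0.8, -0.6]
opening: 0.093
gripper_force: 0.0
```

```bash
python3 -c "
from h import *
plan((.426,.0975),.33)"
```

```text
t 1.15 pos [0.4114 0.1259 0.3349] F [ 1.05  0.82 -0.63] open 0.093 grip 0.0
shift [-0.0113 -0.0298  0.0049] turn [0.0002 0.0007 0.0001] dock of tcp [-0.4032 -0.0691]
```

carry_out --targets '[{"hand": 100,"x": -0.01,"y": -0.026,"z": 0.004,"ax": 0,"ay": 0,"az": 0},{"hand": 100,"x": -0.01,"y": -0.026,"z": 0.004,"ax": 0,"ay": 0,"az": 0},{"hand": 100,"x": -0.01,"y": -0.026,"z": 0.004,"ax": 0,"ay": 0,"az": 0}]'

```text
t: 1.52
tool_pos: [0.4236, 0.1035, 0.3311]
orientation: [0.176, -3.136, -0.001]
force: [-0.7, -0.4, 0.4]
opening: 0.0932
gripper_force: 0.0
```

Run:
```python
from h import *
plan((.426,.0975),.33)
im,d,W,P=cloud('wrist'); np.savez('wrist1',im=im,d=d,W=W); cv2.imwrite('pics/w1.png',im)
b,g,r=[im[...,i].astype(int) for i in range(3)]
blue=(b>r+50)&(b>g+25); print(blue.sum())
for lo,hi in((-.01,.015),(.08,.1)):
    q=W[blue&(W[...,2]>lo)&(W[...,2]<hi)]
    if len(q)>8: print(lo,len(q),np.round(cv2.minEnclosingCircle(q[:,:2].astype(np.float32))[0],4),np.round(cv2.minEnclosingCircle(q[:,:2].astype(np.float32))[1],4))
```

```text
t 1.52 pos [0.4236 0.1035 0.3311] F [-0.7  -0.44  0.42] open 0.0932 grip 0.0
shift [-0.0017 -0.0062  0.0011] turn [ 0.0004 -0.0004 -0.0002] dock of tcp [-0.3797 -0.0594]
2444
-0.01 1588 [0.4291 0.097 ] 0.0396
0.08 803 [0.4263 0.0994] 0.0226
```

View pics/w1.png

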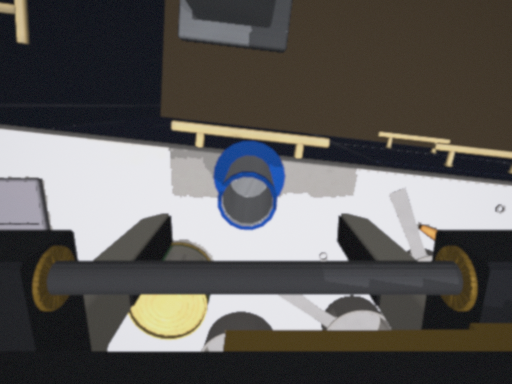

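The rim at (247,200) and flange at (250,172) lie centred between the fingers. The tin (170,290) is well ahead of the left finger. Descending.

carry_out --targets '[{"hand": 100,"x": -0.002,"y": -0.004,"z": 0.0,"ax": 0,"ay": 0,"az": 0},{"hand": 100,"x": -0.002,"y": -0.004,"z": 0.02,"ax": 0,"ay": 0,"az": 0},{"hand": 100,"x": -0.002,"y": -0.004,"z": 0.05,"ax": 0,"ay": 0,"az": 0},{"hand": 100,"x": -0.002,"y": -0.004,"z": 0.07,"ax": 0,"ay": 0,"az": 0},{"hand": 100,"x": -0.002,"y": -0.004,"z": 0.07,"ax": 0,"ay": 0,"az": 0},{"hand": 100,"x": -0.002,"y": -0.004,"z": 0.07,"ax": 0,"ay": 0,"az": 0}]'

```text
t: 2.33
tool_pos: [0.4266, 0.0997, 0.2621]
orientation: [-0.177, 3.136, 0.0]
force: [-0.5, 0.5, 0.0]
opening: 0.0929
gripper_force: 0.0
```

Run:
```python
from h import *
plan((.4265,.098),.225)
```

```text
t 2.33 pos [0.4266 0.0997 0.2621] F [-0.51  0.47  0.05] open 0.0929 grip 0.0
shift [ 0.0004 -0.0017  0.0371] turn [-0.      0.001   0.0008] dock of tcp [-0.3755 -0.0569]
```

carry_out --targets '[{"hand": 100,"x": 0,"y": -0.0015,"z": 0.02,"ax": 0,"ay": 0,"az": 0},{"hand": 100,"x": 0,"y": -0.0015,"z": 0.037,"ax": 0,"ay": 0,"az": 0},{"hand": 100,"x": 0,"y": -0.0015,"z": 0.037,"ax": 0,"ay": 0,"az": 0},{"hand": 55,"x": 0,"y": -0.0015,"z": 0.037,"ax": 0,"ay": 0,"az": 0},{"hand": 55,"x": 0,"y": -0.0015,"z": 0.037,"ax": 0,"ay": 0,"az": 0},{"hand": 30,"x": 0,"y": -0.0015,"z": 0.037,"ax": 0,"ay": 0,"az": 0},{"hand": 30,"x": 0,"y": -0.0015,"z": 0.037,"ax": 0,"ay": 0,"az": 0},{"hand": 30,"x": 0,"y": -0.0015,"z": 0.037,"ax": 0,"ay": 0,"az": 0}]' --newtons 20

```text
t: 3.32
tool_pos: [0.4265, 0.0978, 0.2242]
orientation: [-0.176, 3.137, -0.0]
force: [0.4, 0.2, -0.3]
opening: 0.0475
gripper_force: 0.0
```

Run:
```python
from h import *
plan(world(-.12,0),.26)
```

```text
t 3.33 pos [0.4265 0.0978 0.2242] F [ 0.38  0.18 -0.28] open 0.0475 grip 0.0
shift [-0.0572 -0.2537 -0.0358] turn [-0.      0.0001 -0.    ] dock of tcp [-0.3737 -0.0572]
```

Fingers need a bit longer; then lift.

carry_out --targets '[{"hand": 30,"x": 0,"y": 0,"z": 0,"ax": 0,"ay": 0,"az": 0},{"hand": 30,"x": 0,"y": 0,"z": 0,"ax": 0,"ay": 0,"az": 0},{"hand": 30,"x": 0,"y": 0,"z": 0,"ax": 0,"ay": 0,"az": 0},{"hand": 30,"x": 0,"y": 0,"z": -0.01,"ax": 0,"ay": 0,"az": 0},{"hand": 30,"x": 0,"y": 0,"z": -0.03,"ax": 0,"ay": 0,"az": 0},{"hand": 30,"x": 0,"y": 0,"z": -0.05,"ax": 0,"ay": 0,"az": 0},{"hand": 30,"x": 0,"y": 0,"z": -0.05,"ax": 0,"ay": 0,"az": 0}]' --newtons 25

```text
t: 4.2
tool_pos: [0.4273, 0.0979, 0.2761]
orientation: [-0.176, 3.133, 0.0]
force: [0.4, -0.9, -2.8]
opening: 0.0435
gripper_force: 25.0
```

Run:
```python
from h import *
plan(world(-.12,0),.275)
```

```text
t 4.2 pos [0.4273 0.0979 0.2761] F [ 0.42 -0.87 -2.77] open 0.0435 grip 25.0
shift [-0.0564 -0.2537  0.0013] turn [-0.0001  0.0037  0.    ] dock of tcp [-0.3737 -0.0564]
```

carry_out --targets '[{"hand": 30,"x": 0,"y": -0.03,"z": -0.01,"ax": 0,"ay": 0,"az": 0},{"hand": 30,"x": 0,"y": -0.08,"z": -0.02,"ax": 0,"ay": 0,"az": 0},{"hand": 30,"x": -0.01,"y": -0.13,"z": -0.02,"ax": 0,"ay": 0,"az": 0},{"hand": 30,"x": -0.03,"y": -0.18,"z": -0.02,"ax": 0,"ay": 0,"az": 0},{"hand": 30,"x": -0.05,"y": -0.23,"z": -0.01,"ax": 0,"ay": 0,"az": 0},{"hand": 30,"x": -0.056,"y": -0.253,"z": 0,"ax": 0,"ay": 0,"az": 0},{"hand": 30,"x": -0.056,"y": -0.253,"z": 0,"ax": 0,"ay": 0,"az": 0},{"hand": 30,"x": -0.056,"y": -0.253,"z": 0,"ax": 0,"ay": 0,"az": 0}]'

```text
t: 5.2
tool_pos: [0.51, -0.1467, 0.2734]
orientation: [0.176, -3.135, -0.002]
force: [0.3, 0.4, -2.4]
opening: 0.0436
gripper_force: 25.0
```

Run:
```python
from h import *
plan(world(-.12,0),.235)
for n in ['wrist','top','scene']:
    im,d,W,P=cloud(n); np.savez(n+'2',im=im,d=d,W=W); cv2.imwrite(f'pics/{n}2.png',im)
    b,g,r=[im[...,i].astype(int) for i in range(3)]; z=W[...,2]
    red=(r>g+60)&(r>b+60)&(z<.03)&(z>0)&(abs(W[...,1]+.24)<.06)&(abs(W[...,0]-.52)<.06)
    q=W[red]
    if len(q): print(n,'red',len(q),dock(q.mean(0)),np.round(np.median(q[:,2]),4))
    blue=(b>r+50)&(b>g+25)
    for lo,hi in((.03,.068),(.11,.16)):
        q=W[blue&(z>lo)&(z<hi)&(abs(W[...,1]+.15)<.1)]
        if len(q)>8:
            c,rad=cv2.minEnclosingCircle(q[:,:2].astype(np.float32)); print(n,lo,len(q),dock(c),round(rad,4),'z',np.round(np.percentile(q[:,2],[5,50,95]),4))
```

```text
t 5.2 pos [ 0.51   -0.1467  0.2734] F [ 0.32  0.38 -2.36] open 0.0436 grip 25.0
shift [-0.0017 -0.0014  0.0384] turn [ 0.0011 -0.0014 -0.0001] dock of tcp [-0.1213 -0.0016]
wrist red 417 [-0.0349 -0.0013] 0.0133
wrist 0.03 3150 [-0.1224 -0.0034] 0.0356 z [0.0537 0.0547 0.0558]
wrist 0.11 2033 [-0.1224 -0.0019] 0.0228 z [0.1361 0.1388 0.1398]
top 0.03 88 [-0.1225 -0.0171] 0.0286 z [0.0525 0.0562 0.0606]
scene red 35 [-0.0314 -0.0013] 0.014
scene 0.03 266 [-0.119  -0.0027] 0.0343 z [0.0535 0.0549 0.0566]
scene 0.11 9 [-0.1163 -0.0157] 0.0147 z [0.1387 0.1392 0.1403]
```

View pics/scene2.png

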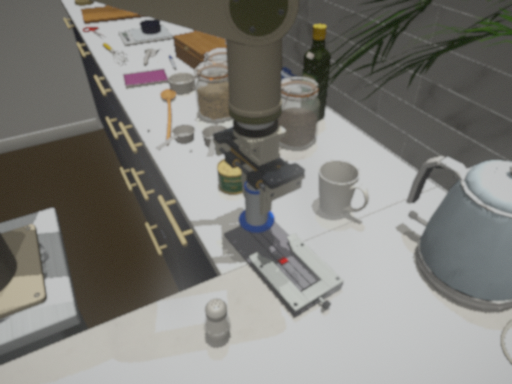

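View pics/wrist2.png

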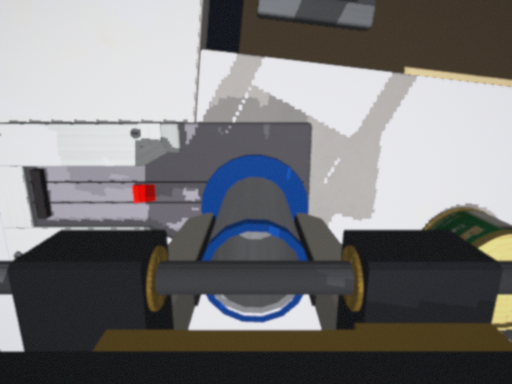

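The scene view shows the barrel held upright above the open front, flange at (257,220). The wrist view shows the tongue at (143,193), plate edges at rows 165 and 225, and the barrel over the slab's front. I'll check the slot's mid-line from these.

Run:
```python
from h import *
for n in ['wrist2','scene','top']:
    W=np.load(n+'.npz')['W']; q=W[...,:2]-O; x=q@D; y=q@N; z=W[...,2]
    for a in np.arange(-.035,.04,.015):
        s=(abs(x-a)<.0075)&(abs(y)<.06)
        pl=s&(z>.0195)&(z<.03); sl=s&(z<.0155)&(abs(y)<.03)
        yp=y[pl]
        up=yp[yp>0.005]; lo=yp[yp<-.005]; 
        if len(up)>5 and len(lo)>5: print(n,round(a,3),len(up),len(lo),'plate inner',np.round([lo.max(),up.min(), (lo.max()+up.min())/2],4),'2%',np.round([np.percentile(lo,98),np.percentile(up,2)],4),'outer',np.round([lo.min(),up.max()],4))
```

```text
wrist2 -0.035 99 883 plate inner [-0.0255  0.0224 -0.0016] 2% [-0.0262  0.0225] outer [-0.0562  0.0249]
wrist2 -0.02 95 883 plate inner [-0.0256  0.0223 -0.0016] 2% [-0.0258  0.0224] outer [-0.0562  0.0251]
wrist2 -0.005 97 882 plate inner [-0.0256  0.0225 -0.0016] 2% [-0.0259  0.0225] outer [-0.0562  0.0249]
wrist2 0.01 96 889 plate inner [-0.0257  0.0222 -0.0017] 2% [-0.0259  0.0225] outer [-0.0562  0.0249]
wrist2 0.025 103 894 plate inner [-0.0254  0.0221 -0.0016] 2% [-0.026   0.0224] outer [-0.0562  0.0266]
wrist2 0.04 265 882 plate inner [-0.0229  0.0114 -0.0058] 2% [-0.0259  0.0225] outer [-0.0562  0.036 ]
scene -0.035 89 110 plate inner [-0.0266  0.021  -0.0028] 2% [-0.0288  0.0213] outer [-0.0579  0.0516]
scene -0.02 102 113 plate inner [-0.0267  0.0207 -0.003 ] 2% [-0.0274  0.0214] outer [-0.0585  0.0514]
scene -0.005 107 123 plate inner [-0.027   0.0209 -0.003 ] 2% [-0.0273  0.0213] outer [-0.0578  0.0525]
scene 0.01 111 123 plate inner [-0.0272  0.0209 -0.0032] 2% [-0.028  0.021] outer [-0.058   0.0533]
scene 0.025 116 126 plate inner [-0.0268  0.0206 -0.0031] 2% [-0.0279  0.0211] outer [-0.0584  0.0523]
scene 0.04 116 132 plate inner [-0.0263  0.0209 -0.0027] 2% [-0.0273  0.0213] outer [-0.058   0.0511]
top -0.035 62 66 plate inner [-0.0245  0.0229 -0.0008] 2% [-0.0252  0.024 ] outer [-0.0558  0.0545]
top -0.02 58 69 plate inner [-0.0247  0.0232 -0.0007] 2% [-0.0253  0.0241] outer [-0.0559  0.0542]
top -0.005 61 67 plate inner [-0.0245  0.023  -0.0007] 2% [-0.0254  0.0237] outer [-0.0561  0.0545]
top 0.01 65 66 plate inner [-0.0253  0.0234 -0.001 ] 2% [-0.026   0.0238] outer [-0.0556  0.0535]
top 0.025 62 64 plate inner [-0.0252  0.0231 -0.0011] 2% [-0.0255  0.0237] outer [-0.0553  0.0536]
top 0.04 68 73 plate inner [-0.0052  0.009   0.0019] 2% [-0.0111  0.0156] outer [-0.0561  0.0543]
```

carry_out --targets '[{"hand": 30,"x": -0.001,"y": -0.002,"z": 0.01,"ax": 0,"ay": 0,"az": 0},{"hand": 30,"x": -0.001,"y": -0.002,"z": 0.02,"ax": 0,"ay": 0,"az": 0},{"hand": 30,"x": -0.001,"y": -0.002,"z": 0.03,"ax": 0,"ay": 0,"az": 0},{"hand": 30,"x": -0.001,"y": -0.002,"z": 0.034,"ax": 0,"ay": 0,"az": 0},{"hand": 30,"x": -0.001,"y": -0.002,"z": 0.036,"ax": 0,"ay": 0,"az": 0},{"hand": 30,"x": -0.001,"y": -0.002,"z": 0.036,"ax": 0,"ay": 0,"az": 0}]'

```text
t: 6.1
tool_pos: [0.5117, -0.1493, 0.2381]
orientation: [-0.176, 3.137, -0.0]
force: [-0.2, 0.3, -1.8]
opening: 0.0433
gripper_force: 25.0
```

Run:
```python
from h import *
plan(world(-.12,-.0008),.2347)
```

```text
t 6.1 pos [ 0.5117 -0.1493  0.2381] F [-0.16  0.34 -1.79] open 0.0433 grip 25.0
shift [0.0006 0.0014 0.0034] turn [-0.      0.     -0.0001] dock of tcp [-0.1186 -0.0002]
```

Lower in half-millimetre steps to touch.

carry_out --targets '[{"hand": 30,"x": 0.0005,"y": 0,"z": 0.001,"ax": 0,"ay": 0,"az": 0},{"hand": 30,"x": 0.0005,"y": 0,"z": 0.002,"ax": 0,"ay": 0,"az": 0},{"hand": 30,"x": 0.0005,"y": 0,"z": 0.0025,"ax": 0,"ay": 0,"az": 0},{"hand": 30,"x": 0.0005,"y": 0,"z": 0.003,"ax": 0,"ay": 0,"az": 0},{"hand": 30,"x": 0.0005,"y": 0,"z": 0.003,"ax": 0,"ay": 0,"az": 0}]'

```text
t: 6.72
tool_pos: [0.5112, -0.1492, 0.2351]
orientation: [0.176, -3.137, -0.0]
force: [0.1, 0.3, -1.9]
opening: 0.0436
gripper_force: 25.0
```

Run:
```python
from h import *
plan(world(-.12,-.0008),.2347)
```

```text
t 6.72 pos [ 0.5112 -0.1492  0.2351] F [ 0.08  0.31 -1.95] open 0.0436 grip 25.0
shift [0.0001 0.0013 0.0004] turn [ 0. -0.  0.] dock of tcp [-0.1187 -0.0007]
```

carry_out --targets '[{"hand": 30,"x": 0,"y": 0,"z": 0.0005,"ax": 0,"ay": 0,"az": 0},{"hand": 30,"x": 0,"y": 0,"z": 0.001,"ax": 0,"ay": 0,"az": 0},{"hand": 30,"x": 0,"y": 0,"z": 0.001,"ax": 0,"ay": 0,"az": 0}]'

```text
t: 7.1
tool_pos: [0.5112, -0.1493, 0.2342]
orientation: [-0.176, 3.137, -0.0]
force: [-0.1, 0.1, -1.6]
opening: 0.044
gripper_force: 25.0
```

carry_out --targets '[{"hand": 30,"x": 0,"y": 0,"z": 0.0005,"ax": 0,"ay": 0,"az": 0},{"hand": 30,"x": 0,"y": 0,"z": 0.001,"ax": 0,"ay": 0,"az": 0},{"hand": 30,"x": 0,"y": 0,"z": 0.001,"ax": 0,"ay": 0,"az": 0}]'

```text
t: 7.48
tool_pos: [0.5117, -0.1495, 0.2342]
orientation: [-0.176, 3.135, -0.001]
force: [-1.2, 0.6, 5.3]
opening: 0.0439
gripper_force: 25.0
```

carry_out --targets '[{"hand": 60,"x": 0,"y": 0,"z": 0,"ax": 0,"ay": 0,"az": 0},{"hand": 60,"x": 0,"y": 0,"z": -0.001,"ax": 0,"ay": 0,"az": 0},{"hand": 60,"x": 0,"y": 0,"z": -0.001,"ax": 0,"ay": 0,"az": 0},{"hand": 60,"x": 0,"y": 0,"z": -0.001,"ax": 0,"ay": 0,"az": 0}]'

```text
t: 7.98
tool_pos: [0.5111, -0.1492, 0.234]
orientation: [0.176, -3.136, -0.0]
force: [-0.2, 0.5, -0.5]
opening: 0.0558
gripper_force: 0.0
```

Run:
```python
from h import *
plan(world(-.12,-.0008),.2347)
im,d,W,P=cloud('wrist'); cv2.imwrite('pics/w3.png',im)
b,g,r=[im[...,i].astype(int) for i in range(3)]; z=W[...,2]
blue=(b>r+50)&(b>g+25); q=W[...,:2]-O; x=q@D; y=q@N
for lo,hi in((.0,.03),(.085,.12)):
    m=W[blue&(z>lo)&(z<hi)&(abs(W[...,1]+.15)<.1)]
    if len(m)>8:
        c,rad=cv2.minEnclosingCircle(m[:,:2].astype(np.float32)); print(lo,len(m),dock(c),round(rad,4),'z',np.round(np.percentile(m[:,2],[5,50,95]),4))
for a in (-.02,0,.02):
    s=(abs(x-a)<.0075)&(abs(y)<.06)&(z>.0195)&(z<.032); yp=y[s]
    up=yp[yp>.005]; lo=yp[yp<-.005]
    print(a,len(up),len(lo), np.round(lo.max() if len(lo) else 0,4), np.round(up.min() if len(up) else 0,4))
```

```text
t 7.97 pos [ 0.5111 -0.1492  0.234 ] F [-0.24  0.49 -0.49] open 0.0558 grip 0.0
shift [ 0.      0.0013 -0.0007] turn [ 0.0001 -0.0002 -0.    ] dock of tcp [-0.1187 -0.0008]
0.0 3527 [-0.1195  0.0012] 0.0373 z [0.0144 0.0155 0.0166]
0.085 1992 [-0.1194 -0.    ] 0.0229 z [0.0971 0.0996 0.1006]
-0.02 0 1260 -0.0253 0
0 0 1254 -0.0252 0
0.02 0 1262 -0.0254 0
```

View pics/w3.png

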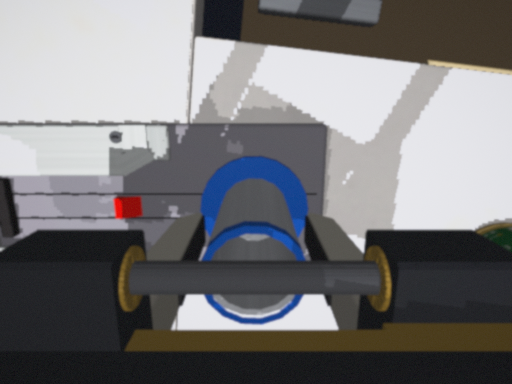

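The barrel stands free and upright on the slab between the fingers; the tongue is up at (128,207) and the slot's middle row is about 207. I'll estimate the carriage setting from the tongue's rear edge, then regrip.

carry_out --targets '[{"hand": 60,"x": 0.001,"y": 0,"z": 0,"ax": 0,"ay": 0,"az": 0},{"hand": 30,"x": 0.001,"y": 0,"z": 0,"ax": 0,"ay": 0,"az": 0},{"hand": 30,"x": 0.001,"y": 0,"z": 0,"ax": 0,"ay": 0,"az": 0},{"hand": 30,"x": 0.001,"y": 0,"z": 0,"ax": 0,"ay": 0,"az": 0},{"hand": 30,"x": 0.001,"y": 0,"z": 0,"ax": 0,"ay": 0,"az": 0}]' --newtons 25

```text
t: 8.65
tool_pos: [0.5102, -0.1494, 0.2341]
orientation: [0.176, -3.137, 0.0]
force: [-1.2, -0.3, 0.4]
opening: 0.0438
gripper_force: 25.0
```

Run:
```python
from h import *
plan(world(-.08,-.0018),.2345)
f=np.load('wrist2.npz'); im=f['im'].astype(int); W=f['W']
b,g,r=[im[...,i] for i in range(3)]
q=W[...,:2]-O; x=q@D; y=q@N; z=W[...,2]
red=(r>g+60)&(r>b+60)&(abs(x+.035)<.04)&(abs(y)<.02)
print('red x',np.round(np.percentile(x[red],[1,50,99]),4),'y',np.round(np.percentile(y[red],[1,50,99]),4))
for e in np.arange(-.05,-.02,.003):
    m=red&(abs(x-e)<.0015)
    if m.sum()>3: print(round(e,3),m.sum(),round(np.median(z[m]),4))
```

```text
t 8.65 pos [ 0.5102 -0.1494  0.2341] F [-1.23 -0.35  0.39] open 0.0438 grip 25.0
shift [ 0.0001 -0.0387 -0.0004] turn [-0.     -0.0001  0.    ] dock of tcp [-0.1187 -0.0017]
red x [-0.0427 -0.0348 -0.0248] y [-0.0082 -0.0012  0.0069]
-0.044 8 0.0103
-0.041 78 0.0108
-0.038 78 0.0122
-0.035 79 0.0134
-0.032 87 0.0152
-0.029 72 0.0159
-0.026 11 0.0151
-0.023 4 0.0091
```

carry_out --targets '[{"hand": 30,"x": 0,"y": -0.005,"z": 0,"ax": 0,"ay": 0,"az": 0},{"hand": 30,"x": 0,"y": -0.01,"z": 0,"ax": 0,"ay": 0,"az": 0},{"hand": 30,"x": 0,"y": -0.015,"z": 0,"ax": 0,"ay": 0,"az": 0},{"hand": 30,"x": 0,"y": -0.02,"z": 0,"ax": 0,"ay": 0,"az": 0},{"hand": 30,"x": 0,"y": -0.025,"z": 0,"ax": 0,"ay": 0,"az": 0},{"hand": 30,"x": 0,"y": -0.03,"z": 0,"ax": 0,"ay": 0,"az": 0},{"hand": 30,"x": 0,"y": -0.035,"z": 0,"ax": 0,"ay": 0,"az": 0},{"hand": 30,"x": 0,"y": -0.035,"z": 0,"ax": 0,"ay": 0,"az": 0}]'

```text
t: 9.65
tool_pos: [0.5141, -0.1846, 0.2341]
orientation: [-0.175, 3.137, -0.0]
force: [-0.4, -0.3, -0.6]
opening: 0.0435
gripper_force: 25.0
```

Run:
```python
from h import *
plan(world(-.05,-.0018),.2342)
```

```text
t 9.65 pos [ 0.5141 -0.1846  0.2341] F [-0.43 -0.27 -0.62] open 0.0435 grip 25.0
shift [ 0.     -0.0333 -0.0001] turn [-0.0002 -0.     -0.0005] dock of tcp [-0.0833 -0.0018]
```

carry_out --targets '[{"hand": 30,"x": 0,"y": -0.003,"z": 0,"ax": 0,"ay": 0,"az": 0},{"hand": 30,"x": 0,"y": -0.006,"z": 0,"ax": 0,"ay": 0,"az": 0},{"hand": 30,"x": 0,"y": -0.009,"z": 0,"ax": 0,"ay": 0,"az": 0},{"hand": 30,"x": 0,"y": -0.012,"z": 0,"ax": 0,"ay": 0,"az": 0},{"hand": 30,"x": 0,"y": -0.015,"z": 0,"ax": 0,"ay": 0,"az": 0},{"hand": 30,"x": 0,"y": -0.018,"z": 0,"ax": 0,"ay": 0,"az": 0},{"hand": 30,"x": 0,"y": -0.018,"z": 0,"ax": 0,"ay": 0,"az": 0}]'

```text
t: 10.52
tool_pos: [0.5162, -0.2017, 0.2342]
orientation: [0.176, -3.137, -0.002]
force: [-1.1, 4.9, 2.9]
opening: 0.0436
gripper_force: 25.0
```

Run:
```python
from h import *
plan(world(-.04,-.0018),.2342); s=read_state(); F=np.array(s['force'])[:2]; print('F dock',F@D,F@N, s['wrist_torque'])
```

```text
t 10.53 pos [ 0.5162 -0.2017  0.2342] F [-1.09  4.85  2.88] open 0.0436 grip 25.0
shift [ 0.0002 -0.026  -0.    ] turn [ 0.0014 -0.     -0.0001] dock of tcp [-0.066  -0.0016]
F dock -4.9450912048513 -0.5419919875243052 [0.90367007 0.11039419 0.00987115]
```

carry_out --targets '[{"hand": 30,"x": 0,"y": -0.002,"z": 0,"ax": 0,"ay": 0,"az": 0},{"hand": 30,"x": 0,"y": -0.003,"z": 0,"ax": 0,"ay": 0,"az": 0},{"hand": 30,"x": 0,"y": -0.003,"z": 0,"ax": 0,"ay": 0,"az": 0}]'

```text
t: 10.9
tool_pos: [0.5165, -0.2054, 0.2341]
orientation: [-0.176, 3.137, -0.001]
force: [0.3, -0.9, -0.3]
opening: 0.044
gripper_force: 25.0
```

```bash
cat >> h.py <<'E'
def st():
    s=read_state(); F=np.array(s['force']); print('t',round(s['t'],2),'dock',dock(s['tool_pos']),'z',round(s['tool_pos'][2],4),'Fdock x,y,z',np.round([F[:2]@D,F[:2]@N,F[2]],2),'tq',np.round(s['wrist_torque'],2),'open',round(s['opening'],4))
E
python3 -c "
from h import *
st()"
```

```text
t 10.9 dock [-0.0623 -0.0018] z 0.2341 Fdock x,y,z [ 0.91  0.16 -0.34] tq [-0.03 -0.02 -0.09] open 0.044
```

carry_out --targets '[{"hand": 30,"x": 0,"y": -0.003,"z": 0,"ax": 0,"ay": 0,"az": 0},{"hand": 30,"x": 0,"y": -0.006,"z": 0,"ax": 0,"ay": 0,"az": 0},{"hand": 30,"x": 0,"y": -0.009,"z": 0,"ax": 0,"ay": 0,"az": 0},{"hand": 30,"x": 0,"y": -0.012,"z": 0,"ax": 0,"ay": 0,"az": 0},{"hand": 30,"x": 0,"y": -0.015,"z": 0,"ax": 0,"ay": 0,"az": 0},{"hand": 30,"x": 0,"y": -0.018,"z": 0,"ax": 0,"ay": 0,"az": 0},{"hand": 30,"x": 0,"y": -0.02,"z": 0,"ax": 0,"ay": 0,"az": 0}]'

```text
t: 11.78
tool_pos: [0.5187, -0.2251, 0.2341]
orientation: [-0.176, 3.137, -0.0]
force: [-0.2, -0.8, 0.4]
opening: 0.0437
gripper_force: 25.0
```

```bash
python3 -c "
from h import *
st()"
```

```text
t 11.78 dock [-0.0425 -0.0017] z 0.2341 Fdock x,y,z [ 0.77 -0.34  0.36] tq [ 0.07  0.03 -0.01] open 0.0437
```

carry_out --targets '[{"hand": 30,"x": 0,"y": -0.003,"z": 0,"ax": 0,"ay": 0,"az": 0},{"hand": 30,"x": 0,"y": -0.006,"z": 0,"ax": 0,"ay": 0,"az": 0},{"hand": 30,"x": 0,"y": -0.009,"z": 0,"ax": 0,"ay": 0,"az": 0},{"hand": 30,"x": 0,"y": -0.012,"z": 0,"ax": 0,"ay": 0,"az": 0},{"hand": 30,"x": 0,"y": -0.015,"z": 0,"ax": 0,"ay": 0,"az": 0},{"hand": 30,"x": 0,"y": -0.018,"z": 0,"ax": 0,"ay": 0,"az": 0},{"hand": 30,"x": 0,"y": -0.02,"z": 0,"ax": 0,"ay": 0,"az": 0}]'

```text
t: 12.65
tool_pos: [0.521, -0.245, 0.2341]
orientation: [-0.176, 3.137, -0.0]
force: [0.3, -0.9, 0.3]
opening: 0.0436
gripper_force: 25.0
```

```bash
python3 -c "
from h import *
st()"
```

```text
t 12.65 dock [-0.0225 -0.0017] z 0.2341 Fdock x,y,z [0.93 0.19 0.3 ] tq [0.06 0.02 0.06] open 0.0436
```

carry_out --targets '[{"hand": 30,"x": 0,"y": -0.002,"z": 0,"ax": 0,"ay": 0,"az": 0},{"hand": 30,"x": 0,"y": -0.004,"z": 0,"ax": 0,"ay": 0,"az": 0},{"hand": 30,"x": 0,"y": -0.006,"z": 0,"ax": 0,"ay": 0,"az": 0},{"hand": 30,"x": 0,"y": -0.008,"z": 0,"ax": 0,"ay": 0,"az": 0},{"hand": 30,"x": 0,"y": -0.01,"z": 0,"ax": 0,"ay": 0,"az": 0},{"hand": 30,"x": 0,"y": -0.012,"z": 0,"ax": 0,"ay": 0,"az": 0},{"hand": 30,"x": 0,"y": -0.014,"z": 0,"ax": 0,"ay": 0,"az": 0},{"hand": 30,"x": 0,"y": -0.014,"z": 0,"ax": 0,"ay": 0,"az": 0}]'

```text
t: 13.65
tool_pos: [0.5225, -0.2589, 0.2341]
orientation: [-0.176, 3.137, -0.0]
force: [-0.0, -0.4, 0.1]
opening: 0.0434
gripper_force: 25.0
```

```bash
python3 -c "
from h import *
st()"
```

```text
t 13.65 dock [-0.0085 -0.0017] z 0.2341 Fdock x,y,z [ 0.37 -0.08  0.08] tq [-0.01 -0.   -0.05] open 0.0434
```

Pad contact is expected near +6 mm; go 8 mm more, then by 1 mm.

carry_out --targets '[{"hand": 30,"x": 0,"y": -0.001,"z": 0,"ax": 0,"ay": 0,"az": 0},{"hand": 30,"x": 0,"y": -0.002,"z": 0,"ax": 0,"ay": 0,"az": 0},{"hand": 30,"x": 0,"y": -0.003,"z": 0,"ax": 0,"ay": 0,"az": 0},{"hand": 30,"x": 0,"y": -0.004,"z": 0,"ax": 0,"ay": 0,"az": 0},{"hand": 30,"x": 0,"y": -0.005,"z": 0,"ax": 0,"ay": 0,"az": 0},{"hand": 30,"x": 0,"y": -0.006,"z": 0,"ax": 0,"ay": 0,"az": 0},{"hand": 30,"x": 0,"y": -0.006,"z": 0,"ax": 0,"ay": 0,"az": 0}]'

```text
t: 14.52
tool_pos: [0.5232, -0.2648, 0.2341]
orientation: [-0.176, 3.137, -0.0]
force: [0.3, -0.2, 0.6]
opening: 0.044
gripper_force: 25.0
```

```bash
python3 -c "
from h import *
st()"
```

```text
t 14.53 dock [-0.0025 -0.0017] z 0.2341 Fdock x,y,z [0.27 0.3  0.61] tq [-0.04 -0.   -0.01] open 0.044
```

carry_out --targets '[{"hand": 30,"x": 0,"y": -0.001,"z": 0,"ax": 0,"ay": 0,"az": 0},{"hand": 30,"x": 0,"y": -0.002,"z": 0,"ax": 0,"ay": 0,"az": 0},{"hand": 30,"x": 0,"y": -0.003,"z": 0,"ax": 0,"ay": 0,"az": 0},{"hand": 30,"x": 0,"y": -0.004,"z": 0,"ax": 0,"ay": 0,"az": 0},{"hand": 30,"x": 0,"y": -0.005,"z": 0,"ax": 0,"ay": 0,"az": 0},{"hand": 30,"x": 0,"y": -0.005,"z": 0,"ax": 0,"ay": 0,"az": 0}]'

```text
t: 15.28
tool_pos: [0.5237, -0.2697, 0.2341]
orientation: [-0.176, 3.137, -0.0]
force: [-0.9, -0.5, 0.7]
opening: 0.0439
gripper_force: 25.0
```

```bash
python3 -c "
from h import *
st()"
```

```text
t 15.28 dock [ 0.0024 -0.0017] z 0.2341 Fdock x,y,z [ 0.39 -0.94  0.7 ] tq [-0.05 -0.03 -0.02] open 0.0439
```

carry_out --targets '[{"hand": 30,"x": 0,"y": -0.001,"z": 0,"ax": 0,"ay": 0,"az": 0},{"hand": 30,"x": 0,"y": -0.002,"z": 0,"ax": 0,"ay": 0,"az": 0},{"hand": 30,"x": 0,"y": -0.002,"z": 0,"ax": 0,"ay": 0,"az": 0}]'

```text
t: 15.65
tool_pos: [0.524, -0.2717, 0.2341]
orientation: [-0.176, 3.137, -0.0]
force: [-0.0, -0.8, 0.7]
opening: 0.0434
gripper_force: 25.0
```

```bash
python3 -c "
from h import *
st()"
```

```text
t 15.65 dock [ 0.0044 -0.0017] z 0.2341 Fdock x,y,z [ 0.8  -0.09  0.68] tq [0.   0.02 0.06] open 0.0434
```

carry_out --targets '[{"hand": 30,"x": 0,"y": -0.001,"z": 0,"ax": 0,"ay": 0,"az": 0},{"hand": 30,"x": 0,"y": -0.002,"z": 0,"ax": 0,"ay": 0,"az": 0},{"hand": 30,"x": 0,"y": -0.002,"z": 0,"ax": 0,"ay": 0,"az": 0}]'

```text
t: 16.02
tool_pos: [0.5242, -0.2737, 0.2341]
orientation: [-0.176, 3.137, -0.0]
force: [-0.8, 0.8, 1.4]
opening: 0.0435
gripper_force: 25.0
```

```bash
python3 -c "
from h import *
st()"
```

```text
t 16.02 dock [ 0.0064 -0.0017] z 0.2341 Fdock x,y,z [-0.9  -0.68  1.38] tq [-0.06 -0.02 -0.01] open 0.0435
```

carry_out --targets '[{"hand": 30,"x": 0,"y": -0.001,"z": 0,"ax": 0,"ay": 0,"az": 0},{"hand": 30,"x": 0,"y": -0.001,"z": 0,"ax": 0,"ay": 0,"az": 0}]'

```text
t: 16.27
tool_pos: [0.5243, -0.2745, 0.2341]
orientation: [0.176, -3.137, -0.0]
force: [-0.3, 1.6, 2.3]
opening: 0.0437
gripper_force: 25.0
```

```bash
python3 -c "
from h import *
st()"
```

```text
t 16.27 dock [ 0.0073 -0.0017] z 0.2341 Fdock x,y,z [-1.65 -0.15  2.27] tq [ 0.36  0.03 -0.04] open 0.0437
```

carry_out --targets '[{"hand": 30,"x": 0,"y": -0.001,"z": 0,"ax": 0,"ay": 0,"az": 0},{"hand": 30,"x": 0,"y": -0.001,"z": 0,"ax": 0,"ay": 0,"az": 0}]'

```text
t: 16.52
tool_pos: [0.5244, -0.2753, 0.2342]
orientation: [0.176, -3.137, -0.001]
force: [-0.9, 4.4, 3.9]
opening: 0.0436
gripper_force: 25.0
```

```bash
python3 -c "
from h import *
st()"
```

```text
t 16.52 dock [ 0.0081 -0.0017] z 0.2342 Fdock x,y,z [-4.42 -0.37  3.89] tq [ 0.82  0.18 -0.02] open 0.0436
```

carry_out --targets '[{"hand": 30,"x": 0,"y": -0.001,"z": 0,"ax": 0,"ay": 0,"az": 0},{"hand": 30,"x": 0,"y": -0.001,"z": 0,"ax": 0,"ay": 0,"az": 0}]'

```text
t: 16.77
tool_pos: [0.5246, -0.2763, 0.2342]
orientation: [0.176, -3.137, -0.001]
force: [-1.1, 5.1, 4.5]
opening: 0.0438
gripper_force: 25.0
```

```bash
python3 -c "
from h import *
st()"
```

```text
t 16.77 dock [ 0.0091 -0.0017] z 0.2342 Fdock x,y,z [-5.19 -0.49  4.5 ] tq [0.98 0.19 0.03] open 0.0438
```

carry_out --targets '[{"hand": 30,"x": 0,"y": -0.001,"z": 0,"ax": 0,"ay": 0,"az": 0},{"hand": 30,"x": 0,"y": -0.001,"z": 0,"ax": 0,"ay": 0,"az": 0}]'

```text
t: 17.02
tool_pos: [0.5247, -0.2771, 0.2342]
orientation: [0.176, -3.136, -0.002]
force: [-0.8, 5.6, 5.6]
opening: 0.0436
gripper_force: 25.0
```

Run:
```python
from h import *
st()
for n in ['top','scene','wrist']:
    im,d,W,P=cloud(n); np.savez(n+'4',im=im,d=d,W=W)
    b,g,r=[im[...,i].astype(int) for i in range(3)]; z=W[...,2]
    q=W[...,:2]-O; x=q@D; y=q@N
    red=(r>g+50)&(r>b+50)&(abs(x+.035)<.03)&(abs(y)<.03)&(z<.03)
    if red.sum(): print(n,red.sum(),np.round(np.percentile(x[red],[2,50,98]),4),'z',np.round(np.percentile(z[red],[5,50,95]),4))
```

```text
t 17.02 dock [ 0.0099 -0.0016] z 0.2342 Fdock x,y,z [-5.66 -0.17  5.59] tq [ 1.3   0.22 -0.06] open 0.0436
wrist 111 [-0.032  -0.0301 -0.0276] z [0.0093 0.0101 0.0111]
```

carry_out --targets '[{"hand": 30,"x": 0,"y": -0.001,"z": 0,"ax": 0,"ay": 0,"az": 0},{"hand": 30,"x": 0,"y": -0.001,"z": 0,"ax": 0,"ay": 0,"az": 0}]'

```text
t: 17.42
tool_pos: [0.5248, -0.2779, 0.2342]
orientation: [0.177, -3.136, -0.002]
force: [-1.1, 6.9, 5.8]
opening: 0.0434
gripper_force: 25.0
```

```bash
cat >> h.py <<'E'
def red():
    im,d,W,P=cloud('wrist')
    b,g,r=[im[...,i].astype(int) for i in range(3)]; z=W[...,2]
    q=W[...,:2]-O; x=q@D; y=q@N
    m=(r>g+50)&(r>b+50)&(abs(x+.035)<.03)&(abs(y)<.03)&(z<.03)
    if m.sum(): print('red',m.sum(),np.round(np.percentile(x[m],[2,50,98]),4),'z',np.round(np.percentile(z[m],[5,50,95]),4))
    return im
E
python3 -c "
from h import *
st();red()"
```

```text
t 17.43 dock [ 0.0107 -0.0016] z 0.2342 Fdock x,y,z [-6.94 -0.35  5.78] tq [ 1.38  0.23 -0.05] open 0.0434
red 432 [-0.0426 -0.035  -0.0272] z [0.0101 0.0134 0.0162]
```

The tongue reads fully up again (432 px, up to z 16 mm), so it has latched at about 7 N. Now release and rise.

carry_out --targets '[{"hand": 80,"x": 0,"y": 0,"z": 0,"ax": 0,"ay": 0,"az": 0},{"hand": 80,"x": 0,"y": 0,"z": 0,"ax": 0,"ay": 0,"az": 0},{"hand": 80,"x": 0,"y": 0,"z": 0,"ax": 0,"ay": 0,"az": 0},{"hand": 80,"x": 0,"y": 0,"z": 0,"ax": 0,"ay": 0,"az": 0},{"hand": 80,"x": 0,"y": 0,"z": 0,"ax": 0,"ay": 0,"az": 0}]'

```text
t: 18.1
tool_pos: [0.5247, -0.2786, 0.2341]
orientation: [0.176, -3.137, 0.0]
force: [-0.3, -0.1, -0.3]
opening: 0.0743
gripper_force: 0.0
```

```bash
python3 -c "
from h import *
st();red()"
```

```text
t 18.1 dock [ 0.0114 -0.0018] z 0.2341 Fdock x,y,z [ 0.05 -0.27 -0.33] tq [ 0.03  0.05 -0.05] open 0.0743
red 409 [-0.0425 -0.0334 -0.0272] z [0.0102 0.0143 0.0164]
```

carry_out --targets '[{"hand": 80,"x": 0,"y": 0,"z": -0.02,"ax": 0,"ay": 0,"az": 0},{"hand": 80,"x": 0,"y": 0,"z": -0.05,"ax": 0,"ay": 0,"az": 0},{"hand": 80,"x": 0,"y": 0,"z": -0.09,"ax": 0,"ay": 0,"az": 0},{"hand": 80,"x": 0,"y": 0,"z": -0.13,"ax": 0,"ay": 0,"az": 0},{"hand": 80,"x": 0,"y": 0,"z": -0.13,"ax": 0,"ay": 0,"az": 0},{"hand": 80,"x": 0,"y": 0,"z": -0.13,"ax": 0,"ay": 0,"az": 0}]'

```text
t: 18.9
tool_pos: [0.5247, -0.2785, 0.3648]
orientation: [-0.176, 3.136, -0.001]
force: [-0.5, -0.7, -0.1]
opening: 0.0746
gripper_force: 0.0
```

Run:
```python
from h import *
st(); im=red(); cv2.imwrite('pics/w5.png',im)
im,d,W,P=cloud('wrist'); b,g,r=[im[...,i].astype(int) for i in range(3)]; z=W[...,2]
blue=(b>r+50)&(b>g+25)
for lo,hi in((.0,.03),(.085,.12)):
    m=W[blue&(z>lo)&(z<hi)]
    if len(m)>8:
        c,rad=cv2.minEnclosingCircle(m[:,:2].astype(np.float32)); print(lo,len(m),dock(c),round(rad,4),np.round(np.percentile(m[:,2],[5,50,95]),4))
```

```text
t 18.9 dock [ 0.0113 -0.0018] z 0.3648 Fdock x,y,z [ 0.6  -0.62 -0.07] tq [ 0.07  0.01 -0.02] open 0.0746
red 193 [-0.0422 -0.0344 -0.0274] z [0.0101 0.0136 0.0164]
0.0 981 [0.0093 0.0002] 0.0364 [0.0142 0.0155 0.0167]
0.085 621 [ 0.0088 -0.0001] 0.0224 [0.0985 0.0997 0.1008]
```

View pics/w5.png

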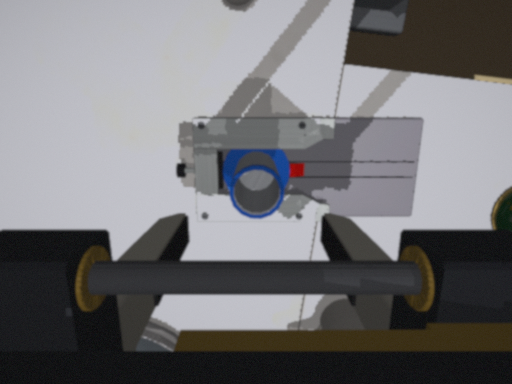

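The barrel stands upright in the slot (rim at (257,190)). The red tongue at (296,170) is up right behind the flange, and the gripper is clear above.

```bash
python3 -c "
from h import *
print(robot.close_job())"
```

```text
the job is handed in; nothing more can be done
None
```

I handed the job in with the barrel standing upright in the slot at about x = +9 mm of the stand, the tongue up right behind the flange (it sprang up at about 7 N) and the gripper clear above it; no verdict came back.

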